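# Level the bench laser and hold its recessed zero button down

## Task

Tilt the bench laser's head level in its bracket. Then take the slim straight reset stylus out of the wooden tool block, reach its steel pin down through the round hole in the top of the levelled head and hold the recessed zero button fully down, stylus upright; finish while still holding the stylus and pressing. Never press the button while the head is clearly tilted, and leave the ball-handled awl, the bowl and the wooden staves where they are.

Things in the scene. Friction and masses are not known exactly. Their poses are not given: they have to be found in the camera images.
- bracket: Fixed steel bracket of the bench laser. Origin: underside centre, on the bench. Base plate 120 (x) x 150 (y) x 12 mm; two upright cheeks at x = +-50 mm (8 mm thick, 50 mm wide in y, up to 100 mm high) with a round hinge knob outside each (26 mm across, reaching x = +-64 mm). The head hangs between the cheeks on a hinge along the bracket's own x axis, 85 mm above the bench and straight above the origin. The bracket may stand at any yaw.
- laser_head (a joint): Tilt of the laser head about the bracket's x axis, rad. 0 = level; positive = the end on the bracket's +y side (left_end) is raised. Range -0.5 to 0.5; starts 0.22 to 0.42. A friction hinge: it needs about 0.4 N m (6 to 7 N pushing down on the raised end, 62 mm from the middle) to turn, stays where it is left and has no spring.
- left_end (a point): Point on the top face of the head at the middle of the end that starts raised, 62 mm from the hinge's middle plane along the head's +y. The head is a plain bare-aluminium box 84 (x) x 160 (y) x 50 mm (plus thin rubber bumpers and round lens windows on its ends), centred on the hinge; when level its top face is 110 mm above the bench. z points out of the top face.
- aperture (a point): Centre of the mouth of the round hole in the middle of the head's top face, straight above the hinge: 16 mm across, 32 mm deep, with the white zero button inside. z points out of the mouth; y along the head towards left_end.
- zero_button (a joint): Travel of the recessed zero button along the hole, m. 0 = released, 0.005 = fully down (end stop). It springs back; it starts to move at 2 N and is fully down at 6 N.
- button_top (a point): Round white button cap, 14 mm across, 6 mm thick, inside the hole. This point: centre of its upper face, 22 mm below the hole's mouth when released, 27 mm when fully down.
- holder: Fixed dark wooden tool block 50 (x) x 140 (y) x 60 mm high, origin at its underside centre. Two holes 9 mm across and 55 mm deep in its top at y = +-40 mm; the stylus stands in one, the awl in the other.
- stylus: Reset stylus, standing upright, pin down, in one hole of the tool block; 60 g or so. Steel pin 6 mm across and 50 mm long with a flat end, then a slim straight round wooden handle 18 mm across and 80 mm long with a short brass ferrule at its foot; 130 mm in all. Origin: the centre of the pin's end; z runs up along the pin and handle. In the block the handle's foot rests on the block's top, so the handle spans 60 to 140 mm above the bench.
- stylus_tip (a point): Centre of the flat end of the stylus pin (same point as the origin of the stylus).
- awl: Palm awl in the other hole of the tool block: pin 6 mm, brass collar 18 mm across, round ball handle 36 mm across, its top 107 mm above the bench. Origin at the pin's end. Leave alone.
- bowl: Turned wooden bowl, 120 mm across the rim, 65 mm high, origin under its centre. Leave alone.
- stave_low: Lower of two stacked wooden staves, 35 x 110 x 18 mm, origin under its centre. Leave alone.
- stave_top: Upper of the two stacked staves, same size. Leave alone.
Not all that is in view belongs to the job. Of the things that look like the bracket, the smallest one is meant.

How it is judged:
By the outcome, as a careful person would: the job done as asked, in the order asked, and still so for the second after the job is handed in, while the arm keeps its last pose, push and grip.
It also fails if it takes over 53 s, if anything falls off the work surface, if the arm or the gripper's body presses on something with over 40 N, if the wrist force passes 120 N, or if a joint passes its speed limit or range.

## Robot

A 7-joint arm with a two-finger parallel gripper is mounted at the origin on the work surface. World frame = base frame: x ahead of the robot, y to its left, z up, the work surface at z = 0. Lengths are in m, angles in rad, forces in N, time in s.
With the tool pointing down it reaches from about 0.4 to 0.85 m from the base axis. Payload 10.4 kg.
Tool frame: the origin (TCP) lies on the centre line of the jaws, within the pads' length; the fingertips stand 8 mm ahead of it and the grasp point (between the pads) lies 11 mm behind it; z points along the fingers, y is the direction in which the jaws open and shut (so a half turn about z gives the same grasp; the last joint's range is limited). The gripper opens to 85 mm and grips with 20 to 120 N. Pads are 22 mm wide; open, the fingers measure 114 mm over their backs; the gripper's body (76 mm by 85 mm) begins 54 mm behind the grasp point. The pads swing forward as they close: fully open they stand 13 mm farther back than shut.
Start: joints at [-1.159, 0.332, -0.065, 1.46, 0.022, 1.35, -0.088], TCP at [0.263, 0.567, 0.239] pointing down, gripper open.
Joint ranges: [-2.6, 2.6], [-0.5, 2.12], [-1.47, 1.34], [0.16, 2.42], [-1.27, 4.41], [0.06, 2.06], [-2.6, 2.6]. Speed limits (rad/s): [2.22, 2.22, 2.79, 2.79, 3.14, 3.14, 3.14].

## Interface

Orientations are given as a unit quaternion [x, y, z, w].
In Python, from workcell import manip gives the robot as it stands.
- The arm moves only by the tool arm_command, never from a script. Its argument "targets" is text: rows parted by semicolons, each of 6 numbers parted by spaces: the shift along the tool's x, y, z in mm, then the turn, a rotation vector about the tool's x, y, z in rad. A call has 1 to 5 rows; each row shifts and turns the commanded pose from where the row before left it, along the tool's axes as they then stand; what a row does not reach is not made up. A row lasts 1/8 s, in which the tool goes at most 62.5 mm and 10.7 degrees, less where a joint would pass 70% of its speed; a pose out of reach is approached as far as the arm can. A call is refused whole if a number of a shift passes 62.5 or a number of a turn 0.188, either way. A call with a gripper value outside its range is refused whole. "grip" is the finger opening in mm, from 0 to 85.4, set as the call begins (left out, the last holds). The fingers move at their own pace and stop on an object; "squeeze" is the grip in N (left out, the last holds). Time passes only in rows, so rows that do not move let the fingers close. It gives the time, the measured TCP pose, the force and the opening at its end, in the units of the state.
- manip.get_obs(): the state, without advancing time (a new reading comes with each control period).
- manip.camera(name): name is "side" or "top" or "wrist"; returns a dict with "frame" (400x640x3 uint8, red, green, blue), "vertical_fov" (degrees; the focal length in pixels is half the picture's height over the tangent of half this angle, whatever the lens; pixels are square), "cx", "cy" (the principal point, pixels), "distortion" ([k1, k2, p1, p2, k3] as OpenCV has them; the pictures are not rectified), "rvec" (rotation vector, rad) and "tvec" (3), from world to camera coordinates, as OpenCV has them. Camera axes: x right, y down, z forward; pixel columns grow to the right and rows downward; lengths in m; the calibration is good to about 2 mm. A picture is of the moment at which its call begins. There is no depth.
- manip.hand_in(): hands the job in, once; it reports no verdict.
Trained networks look in a picture, given as the dict that the camera call returned (one of the last four; its "shot" number tells which), for a name from the list of things; names that differ only in an ending like _2 or _b are one class to them, and where a whole thing is asked for, a point or a joint stands for the part that bears it (a point fixed in the world has none). Each returns a list of dicts, best first, with "p" (0 to 1); they miss things now and then, are a little off and sometimes report something else, mostly with a low value. They report only what shows in the picture. A call takes as long as a camera call. They do not tell look-alikes from the thing itself.
- manip.search_frame(picture, name): "xyz" ([x, y, z] in m, in the coordinates of the camera as it stood for that picture, good to about 4 mm: the middle of the surface that is visible of it).
The state is a dict: "clock": time; "joint_pos": joint angles; "joint_velocities": joint speeds; "tau": joint torques, N m; "position": TCP position; "ee_rot": TCP orientation; "ft_force": force on the tool from outside, world axes, zero at the start; "torque": the same for the moment, N m; "grip_width": opening from 0.0 (shut) to 1.0 (fully open).
Only numpy, scipy, OpenCV 4.12 (cv2) and the standard library are available. Lean on these libraries where they do the work, as an engineer would, in place of code of your own. Each camera call takes 0.05 s, during which the arm holds its last target.

## Working session

There is one attempt and no reset: what is moved stays moved. The work goes in short steps, Python scripts to look and compute and a tool call to move; the robot and the scene stay as the last step left them, time stands still between calls to the robot, and variables do not carry over. Pictures are saved under pics/ and viewed, and the job is handed in when it is done.

Besides the shell and the picture viewer there is one more tool, called by a JSON object that holds its "fn" and its "kwargs". arm_command: Moves the arm, as the interface text tells. Its arguments: {"type":"object","properties":{"targets":{"type":"string"},"grip":{"type":"number"},"squeeze":{"type":"number"}},"required":["targets"]}

```bash
mkdir -p pics
cat > h.py <<'E'
import numpy as np, cv2
from workcell import manip
from scipy.spatial.transform import Rotation as R
def save(c,n): cv2.imwrite('pics/'+n+'.png',c['frame'][:,:,::-1])
def K(c):
    f=200/np.tan(np.radians(c['vertical_fov'])/2); return np.array([[f,0,c['cx']],[0,f,c['cy']],[0,0,1]])
def Rt(c): return cv2.Rodrigues(np.array(c['rvec'],float))[0],np.array(c['tvec'],float).ravel()
def toworld(c,p): r,t=Rt(c); return r.T@(np.array(p)-t)
def proj(c,P): return cv2.projectPoints(np.array(P,float).reshape(-1,3),np.array(c['rvec'],float),np.array(c['tvec'],float),K(c),np.array(c['distortion'],float))[0].reshape(-1,2)
def ray(c,uv,z):
    n=cv2.undistortPoints(np.array(uv,float).reshape(-1,1,2),K(c),np.array(c['distortion'],float)).reshape(-1,2)
    r,t=Rt(c); o=-r.T@t; out=[]
    for a in n:
        d=r.T@np.array([a[0],a[1],1]); out.append(o+d*(z-o[2])/d[2])
    return np.array(out)
E
python3 - <<'E'
from h import *
o=manip.get_obs(); print(o)
for n in ['top','side','wrist']:
    c=manip.camera(n); save(c,n+'0')
    print(n,-Rt(c)[0].T@Rt(c)[1])
    for t in ['bracket','laser_head','aperture','stylus','awl','holder','left_end','bowl','stave_top']:
        for d in manip.search_frame(c,t)[:4]:
            w=toworld(c,d['xyz']); print(n,t,round(d['p'],2),w.round(3),proj(c,w).round()[0])
E
```

```text
{'clock': 0.0, 'joint_pos': array([-1.1586261 ,  0.33286621, -0.06473713,  1.46096356,  0.02161709,
        1.34988927, -0.08852403]), 'joint_velocities': array([-0.00106807, -0.00090214, -0.00270909,  0.00134852,  0.00176174,
       -0.00082628, -0.00127688]), 'tau': array([-8.94226559e-04, -6.25421619e+01,  4.86067508e-02, -3.91611207e+01,
        1.62138767e-02,  9.56249511e-03, -1.39843090e-05]), 'position': array([0.26308471, 0.56652255, 0.23850894]), 'ee_rot': array([ 2.15659249e-01,  9.76468421e-01, -7.04958625e-04, -1.19046275e-04]), 'ft_force': array([-0.13606722, -0.2184688 ,  0.08506931]), 'torque': array([ 0.06999244, -0.02366413, -0.00329749]), 'grip_width': 1.0039567246238579}
top [0.34354048 0.05296607 1.38121538]
top bracket 0.97 [0.265 0.357 0.161] [193. 299.]
top bracket 0.72 [0.511 0.187 0.1  ] [263. 205.]
top bracket 0.68 [ 0.315 -0.218  0.161] [421. 276.]
top laser_head 0.95 [0.516 0.183 0.111] [264. 202.]
top laser_head 0.83 [0.26  0.365 0.162] [189. 301.]
top laser_head 0.6 [ 0.317 -0.217  0.158] [420. 275.]
top aperture 0.9 [0.265 0.372 0.161] [187. 299.]
top 
[... 1226 characters left out ...]
0.54 [0.506 0.147 0.112] [309. 181.]
side holder 0.98 [ 0.546 -0.184  0.057] [349. 280.]
side left_end 0.97 [0.25  0.341 0.16 ] [214. 137.]
side left_end 0.86 [ 0.308 -0.257  0.159] [244. 286.]
side left_end 0.69 [0.507 0.152 0.112] [309. 179.]
side bowl 0.6 [ 0.801 -0.01   0.049] [426. 223.]
side stave_top 0.81 [0.445 0.008 0.038] [294. 236.]
wrist [0.1988238  0.59578245 0.37265916]
wrist bracket 0.96 [0.22  0.395 0.152] [113. 247.]
wrist bracket 0.94 [0.463 0.177 0.007] [156. 381.]
wrist bracket 0.64 [ 0.379 -0.134  0.007] [ -1. 392.]
wrist laser_head 0.57 [0.223 0.371 0.163] [ 84. 266.]
wrist aperture 0.56 [0.22  0.372 0.155] [ 90. 258.]
wrist left_end 0.65 [0.223 0.373 0.156] [ 93. 262.]
```

View pics/top0.png

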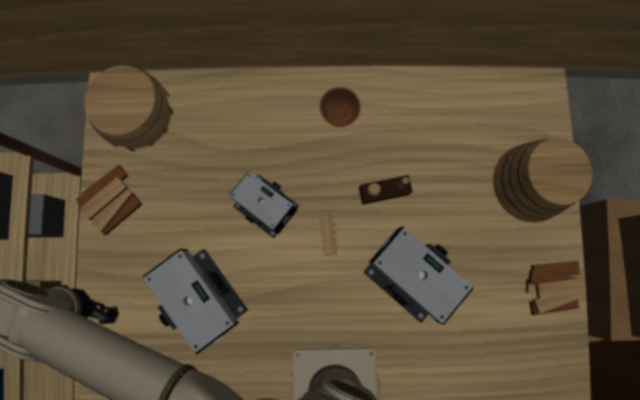

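View pics/side0.png

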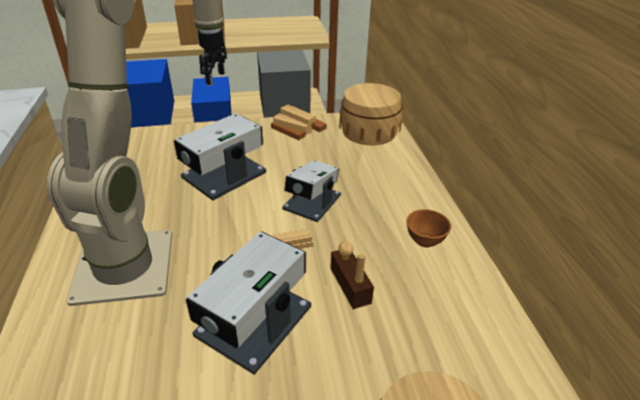

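Run:
```python
import cv2
a=cv2.imread('pics/top0.png')[140:270,200:300]; cv2.imwrite('pics/t0c.png',cv2.resize(a,None,fx=4.5,fy=4.5,interpolation=cv2.INTER_CUBIC))
a=cv2.imread('pics/side0.png')[140:300,260:400]; cv2.imwrite('pics/s0c.png',cv2.resize(a,None,fx=3.7,fy=3.7,interpolation=cv2.INTER_CUBIC))
```

```text
(no output)
```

View pics/t0c.png

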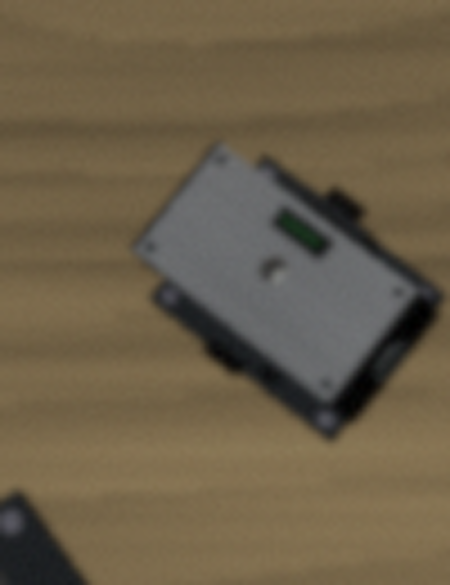

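View pics/s0c.png

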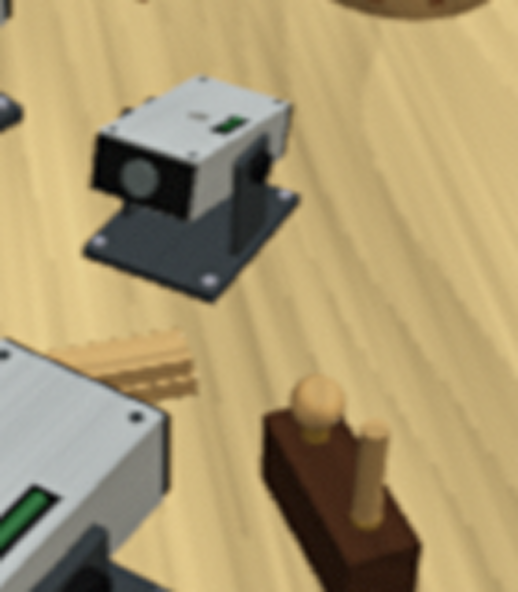

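```bash
cat > fit.py <<'E'
from h import *
from scipy.optimize import least_squares
top=manip.camera('top'); side=manip.camera('side')
T=lambda p: np.array(p)/4.5+[200,140]
S=lambda p: np.array(p)/3.7+[260,140]
# head local corners: A end(+y): hi-x side corner, lo-x side
ht=T([(220,143),(135,245),(440,293),(328,403)]); hs=S([(293,103),(203,77),(190,157),(102,137)])
# local (x,y): choose x axis right-handed with y toward upper-left (world +x,+y), x = y rotated -90 
L=np.array([[42,80,25],[-42,80,25],[42,-80,25],[-42,-80,25]])/1000
bt=T([(330,440)]); bs=S([(212,301),(84,253),(300,197)])
Bt=np.array([[-60,-75,12]])/1000; Bs=np.array([[60,-75,6],[-60,-75,6],[60,75,6]])/1000
def model(q):
    x,y,yaw,t=q
    Rz=R.from_euler('z',yaw); Rx=R.from_euler('x',t)
    return Rz.apply(Rx.apply(L)+[0,0,.085])+[x,y,0], Rz.apply(Bt)+[x,y,0],Rz.apply(Bs)+[x,y,0]
def res(q):
    h,b,s=model(q)
    return np.concatenate([(proj(top,h)-ht).ravel(),(proj(side,h)-hs).ravel(),(proj(top,b)-bt).ravel(),(proj(side,s)-bs).ravel()])
for t0 in (.3,-.3):
    r=least_squares(res,[.51,.183,.9,t0],loss='soft_l1'); print(r.x.round(4),r.cost,res(r.x).reshape(-1,2).round(1).tolist())
E
python3 fit.py
```

```text
[ 0.5209  0.1862 -0.6846 -0.217 ] 10.982244644070194 [[0.5, -1.2], [-0.2, -0.2], [-4.5, -1.0], [0.3, -0.5], [-0.7, 0.2], [-1.0, -0.7], [1.0, 2.8], [-1.6, -0.8], [-0.2, -0.1], [-0.2, 0.7], [-1.3, 0.3], [0.1, 1.3]]
[ 0.5209  0.1862 -0.6846 -0.217 ] 10.98224464406941 [[0.5, -1.2], [-0.2, -0.2], [-4.5, -1.0], [0.3, -0.5], [-0.7, 0.2], [-1.0, -0.7], [1.0, 2.8], [-1.6, -0.8], [-0.2, -0.1], [-0.2, 0.7], [-1.3, 0.3], [0.1, 1.3]]
```

```bash
sed -i 's/(440,293)/(418,292)/' fit.py
cat >> fit.py <<'E'
q=r.x
for c,n,o,k in((top,'t',(200,140),5),(side,'s',(260,140),5)):
    a=cv2.resize(c['frame'][o[1]:o[1]+110,o[0]:o[0]+110,::-1],None,fx=k,fy=k,interpolation=cv2.INTER_CUBIC)
    L8=np.array([[x,y,z] for x in(-42,42) for y in(-80,80) for z in(-25,25)])/1000
    B8=np.array([[x,y,z] for x in(-60,60) for y in(-75,75) for z in(0,12)])/1000
    Rz=R.from_euler('z',q[2]);
    for P,col in((Rz.apply(R.from_euler('x',q[3]).apply(L8)+[0,0,.085])+[q[0],q[1],0],(0,0,255)),(Rz.apply(B8)+[q[0],q[1],0],(0,255,0))):
        u=((proj(c,P)-o+.5)*k).astype(int)
        for i in range(8):
            for j in (1,2,4):
                if not i&j: cv2.line(a,tuple(map(int,u[i])),tuple(map(int,u[i|j])),col,1)
    cv2.imwrite('pics/fit_%s.png'%n,a)
E
python3 fit.py; python3 -c "
import cv2,numpy as np
cv2.imwrite('pics/fit.png',cv2.resize(np.hstack([cv2.imread('pics/fit_t.png'),cv2.imread('pics/fit_s.png')]),(800,400)))"
```

```text
[ 0.521   0.1869 -0.6832 -0.2272] 7.076690770354322 [[0.3, -1.2], [-0.4, -0.1], [0.0, -0.9], [-0.1, -0.6], [-0.8, 0.2], [-1.1, -0.6], [1.1, 2.4], [-1.6, -1.3], [-0.4, -0.2], [-0.1, 0.6], [-1.3, 0.1], [0.1, 1.1]]
[ 0.521   0.1869 -0.6832 -0.2272] 7.076690770354533 [[0.3, -1.2], [-0.4, -0.1], [0.0, -0.9], [-0.1, -0.6], [-0.8, 0.2], [-1.1, -0.6], [1.1, 2.4], [-1.6, -1.3], [-0.4, -0.2], [-0.1, 0.6], [-1.3, 0.1], [0.1, 1.1]]
```

View pics/fit.png

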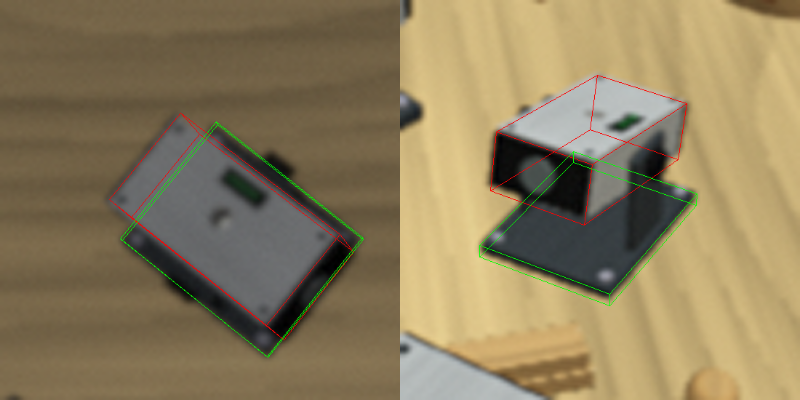

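```bash
cat >> h.py <<'E'
def plan(p,yaw=None,n=None,v=55,pos=None):
    """rows to go to p; yaw=world angle of tool y axis (tool down)"""
    o=manip.get_obs(); r0=R.from_quat(o['ee_rot']); p0=np.array(o['position'])
    if yaw is None: rt=r0
    else:
        y=np.array([np.cos(yaw),np.sin(yaw),0]); z=np.array([0,0,-1.]); x=np.cross(y,z)
        rt=R.from_matrix(np.column_stack([x,y,z]))
    w=(r0.inv()*rt).as_rotvec()
    d=(np.array(p)-p0)*1000
    n=n or int(max(np.ceil(np.linalg.norm(d)/v),np.ceil(np.abs(w).max()/.16),1))
    print('n',n,'at',p0.round(4),'yaw',np.degrees(np.arctan2(*r0.as_matrix()[[1,0],1])).round(1))
    for i in range(n):
        ri=r0*R.from_rotvec(w*i/n)
        print(' '.join('%.1f'%a for a in ri.inv().apply(d/n)),' '.join('%.3f'%a for a in w/n),';')
E
python3 - <<'E'
from h import *
# raised-end B viewpoint: camera sits ~70mm along tool x from TCP
plan([.263,.567,.33]); plan([.45,.27,.33],np.radians(30))
E
```

```text
n 2 at [0.2633 0.5669 0.2394] yaw 65.1
0.1 0.0 -45.3 0.000 0.000 0.000 ;
0.1 0.0 -45.3 0.000 0.000 0.000 ;
n 7 at [0.2633 0.5669 0.2394] yaw 65.1
-42.1 -27.2 -13.0 0.000 -0.000 0.087 ;
-44.3 -23.4 -13.0 0.000 -0.000 0.087 ;
-46.2 -19.5 -13.0 0.000 -0.000 0.087 ;
-47.7 -15.4 -13.0 0.000 -0.000 0.087 ;
-48.8 -11.2 -13.0 0.000 -0.000 0.087 ;
-49.6 -6.8 -13.0 0.000 -0.000 0.087 ;
-50.0 -2.5 -12.9 0.000 -0.000 0.087 ;
```

{"fn": "arm_command", "kwargs": {"targets": "0 0 -45 0 0 0; -42 -27 -20 0 0 0.087; -44 -23 -15 0 0 0.087; -46 -19 -10 0 0 0.087; -48 -15 0 0 0 0.087", "grip": 0}}

```text
clock: 2.33
position: [0.3717, 0.3974, 0.3305]
ee_rot: [0.383, 0.924, 0.001, 0.0]
ft_force: [0.2, 0.8, 0.7]
grip_width: 0.003
```

{"fn": "arm_command", "kwargs": {"targets": "-49 -11 0 0 0 0.087; -50 -7 0 0 0 0.087; -25 -1 0 0 0 0.087; 0 0 0 0 0 0"}}

```text
clock: 2.82
position: [0.4394, 0.2906, 0.3296]
ee_rot: [0.5, 0.866, 0.0, 0.0]
ft_force: [-0.2, 0.4, 0.5]
grip_width: -0.002
```

Run:
```python
from h import *
o=manip.get_obs(); print(o['position'],o['clock'],o['grip_width'])
c=manip.camera('wrist'); save(c,'w1'); print(-Rt(c)[0].T@Rt(c)[1])
for t in ['aperture','left_end','bracket']:
    for d in manip.search_frame(c,t)[:3]:
        w=toworld(c,d['xyz']); print(t,round(d['p'],2),w.round(3),proj(c,w).round()[0])
```

```text
[0.43941634 0.29058645 0.32960195] 2.825 -0.0017566408545801944
[0.40358318 0.35082489 0.46292096]
aperture 0.94 [ 0.222 -0.243  0.126] [ 41. 392.]
aperture 0.67 [0.275 0.351 0.155] [203.  50.]
aperture 0.64 [0.535 0.225 0.101] [355. 251.]
left_end 0.9 [0.535 0.231 0.096] [357. 246.]
left_end 0.71 [ 0.219 -0.241  0.128] [ 38. 392.]
left_end 0.57 [0.273 0.353 0.158] [201.  46.]
bracket 0.78 [0.51  0.231 0.088] [341. 235.]
bracket 0.73 [0.283 0.346 0.158] [207.  58.]
bracket 0.67 [ 0.25 -0.19  0.04] [ 99. 342.]
```

View pics/w1.png

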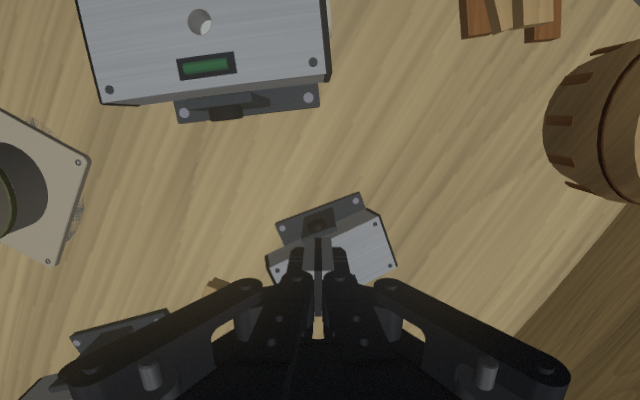

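Run:
```python
from h import *
plan([.482,.139,.15],np.radians(35))
```

```text
n 5 at [0.4374 0.2938 0.3292] yaw 30.4
-31.2 -8.0 35.8 -0.000 -0.000 -0.016 ;
-31.1 -8.5 35.8 -0.000 -0.000 -0.016 ;
-30.9 -9.0 35.8 -0.000 -0.000 -0.016 ;
-30.8 -9.5 35.8 -0.000 -0.000 -0.016 ;
-30.6 -10.0 35.8 -0.000 -0.000 -0.016 ;
```

{"fn": "arm_command", "kwargs": {"targets": "-40 -10 10 0 0 -0.016; -38 -11 35 0 0 -0.016; -31 -9 45 0 0 -0.016; -25 -8 45 0 0 -0.016; -20 -7 40 0 0 -0.016"}}

```text
clock: 3.65
position: [0.4806, 0.1378, 0.1528]
ee_rot: [0.462, 0.887, 0.0, -0.0]
ft_force: [0.4, 0.2, 0.3]
grip_width: 0.004
```

{"fn": "arm_command", "kwargs": {"targets": "0 0 0 0 0 0"}}

```text
clock: 3.78
position: [0.4793, 0.1368, 0.152]
ee_rot: [0.464, 0.886, -0.002, -0.001]
ft_force: [-0.0, -0.3, 1.0]
grip_width: -0.001
```

Run:
```python
from h import *
o=manip.get_obs(); print(o['position'],o['ft_force'],o['ee_rot'],o['clock'])
c=manip.camera('wrist'); save(c,'w2')
s=manip.camera('side'); save(s,'s2')
a=np.vstack([c['frame'][100:400,100:500],cv2.resize(s['frame'][130:240,250:400],(400,293))])[:,:,::-1]
cv2.imwrite('pics/w2b.png',a)
plan([.482,.139,.15])
```

```text
[0.47931908 0.13679699 0.15200947] [-2.52680032e-04 -2.55439418e-01  1.03181637e+00] [ 0.46374337  0.88596569 -0.00217387 -0.00146583] 3.775
n 1 at [0.4811 0.1394 0.1554] yaw 34.9
-0.9 0.5 5.4 0.000 0.000 0.000 ;
```

View pics/w2b.png

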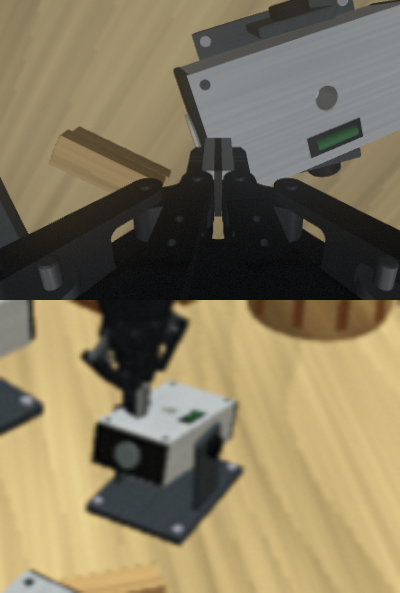

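Run:
```python
from h import *
c=manip.camera('wrist'); 
m=ray(c,[(426,197)],.109)[0]; print('mouth',m, 'hinge est', m[:2]-.006*np.array([.631,.776]))
t=manip.camera('top'); u=np.array([272,270])/4.5+[200,140]; print(ray(t,[u],.109))
for n in 'ws': pass
# corner screws etc: near-left corner of head top (175,68)+100 ; screw (205,85)
print(ray(c,[(278,169),(305,185)],.127))
for i in range(4):
    manip.camera('top'); print(manip.get_obs()['position'].round(4))
```

```text
mouth [0.52550731 0.19592396 0.109     ] hinge est [0.52172131 0.19126796]
[[0.52207957 0.19192738 0.109     ]]
[[0.43811044 0.16086158 0.127     ]
 [0.45565326 0.16189172 0.127     ]]
[0.4816 0.1396 0.156 ]
[0.4815 0.1393 0.1558]
[0.4814 0.139  0.1555]
[0.4813 0.1387 0.1552]
```

{"fn": "arm_command", "kwargs": {"targets": "0 0 10 0 0 0; 0 0 10 0 0 0; 0 0 4 0 0 0; 0 0 0 0 0 0"}}

```text
clock: 4.68
position: [0.4807, 0.1375, 0.1295]
ee_rot: [0.464, 0.886, -0.0, -0.0]
ft_force: [0.3, -0.5, 0.6]
grip_width: 0.0
```

{"fn": "arm_command", "kwargs": {"targets": "0 0 2 0 0 0; 0 0 2 0 0 0; 0 0 2 0 0 0; 0 0 0 0 0 0"}}

```text
clock: 5.18
position: [0.481, 0.1375, 0.1242]
ee_rot: [0.464, 0.886, -0.0, 0.0]
ft_force: [-0.4, -2.2, 4.4]
grip_width: 0.0
```

{"fn": "arm_command", "kwargs": {"targets": "0 0 1 0 0 0; 0 0 1 0 0 0; 0 0 0 0 0 0"}}

```text
clock: 5.55
position: [0.4809, 0.1375, 0.1223]
ee_rot: [0.464, 0.886, -0.0, -0.0]
ft_force: [-1.1, -1.9, 5.5]
grip_width: -0.001
```

Run:
```python
from h import *
c=manip.camera('wrist'); save(c,'w3')
s=manip.camera('side'); o=manip.get_obs(); print(o['position'],o['ft_force'])
a=np.vstack([c['frame'][100:400,100:500],cv2.resize(s['frame'][130:240,250:400],(400,293),interpolation=cv2.INTER_CUBIC)])[:,:,::-1]
cv2.imwrite('pics/w3b.png',a)
```

```text
[0.48097441 0.13746619 0.12230476] [-1.73688928 -1.79401922  5.82741154]
```

View pics/w3b.png

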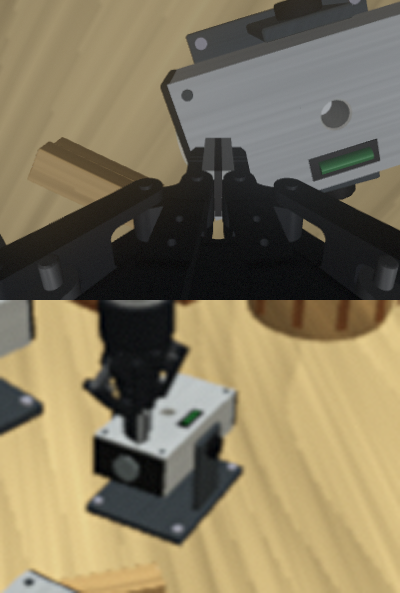

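{"fn": "arm_command", "kwargs": {"targets": "0 0 1.5 0 0 0; 0 0 1.5 0 0 0; 0 0 1 0 0 0; 0 0 0 0 0 0"}}

```text
clock: 6.15
position: [0.4807, 0.1372, 0.1181]
ee_rot: [0.464, 0.886, -0.0, -0.0]
ft_force: [-1.8, -3.8, 5.3]
grip_width: -0.004
```

Run:
```python
from h import *
c=manip.camera('wrist'); save(c,'w4')
s=manip.camera('side'); save(s,'s4'); t=manip.camera('top'); save(t,'t4');o=manip.get_obs(); print(o['position'],o['ft_force'])
a=np.hstack([cv2.resize(t['frame'][150:250,210:320],(400,364),interpolation=cv2.INTER_CUBIC),cv2.resize(s['frame'][140:240,260:370],(400,364),interpolation=cv2.INTER_CUBIC)])[:,:,::-1]
cv2.imwrite('pics/w4b.png',a)
```

```text
[0.48075994 0.13716359 0.11815048] [-1.26046017 -2.5935315   5.73567827]
```

View pics/w4b.png

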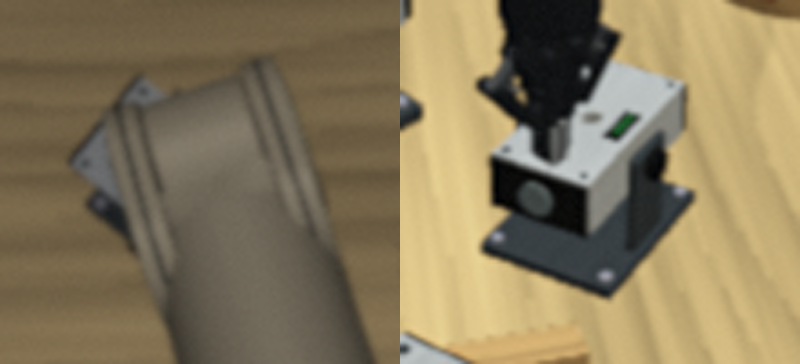

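View pics/w4.png

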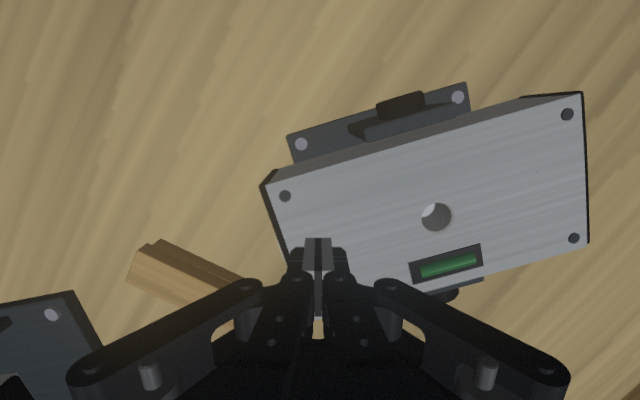

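```bash
cat > fit2.py <<'E'
from h import *
from scipy.optimize import least_squares
c=manip.camera('wrist')
# frame: y toward A(lowered initially, +x+y world). screws symmetrical (sx,sy) unknown
px=np.array([(285,196),(567,114),(574,238),(436,216),(288,136),(466,83)],float)
def model(q):
    x,y,yaw,t,sx,sy=q
    H=np.array([[-sx,-sy,.025],[-sx,sy,.025],[sx,sy,.025],[0,0,.025]])
    B=np.array([[-.060,-.075,.012],[-.060,.075,.012]])
    Rz=R.from_euler('z',yaw)
    return np.vstack([Rz.apply(R.from_euler('x',t).apply(H)+[0,0,.085]),Rz.apply(B)])+[x,y,0]
r=least_squares(lambda q:(proj(c,model(q))-px).ravel(),[.52,.187,-.68,0,.034,.072])
print(r.x.round(4),r.fun.reshape(-1,2).round(1).tolist())
J=r.jac; print(np.sqrt(np.diag(np.linalg.inv(J.T@J))).round(4))
E
python3 fit2.py
```

```text
[ 0.5195  0.1884 -0.6746 -0.0018  0.0339  0.0717] [[-0.1, -0.1], [0.3, 0.4], [-0.2, 0.4], [1.6, 2.4], [-4.0, -0.8], [1.7, -2.9]]
[0.0003 0.0003 0.0044 0.0142 0.0004 0.0005]
```

Run:
```python
from h import *
o=manip.get_obs(); print(o['joint_pos'].round(2))
plan([.55,-.16,.30],np.radians(12))
```

```text
[-0.66  0.17  0.32  1.95 -0.06  1.04  0.29]
n 7 at [0.4807 0.1372 0.1181] yaw 34.7
-40.5 -16.1 -26.0 -0.000 0.000 0.057 ;
-41.4 -13.8 -26.0 -0.000 0.000 0.057 ;
-42.1 -11.4 -26.0 -0.000 0.000 0.057 ;
-42.7 -9.0 -26.0 -0.000 0.000 0.057 ;
-43.1 -6.5 -26.0 -0.000 0.000 0.057 ;
-43.4 -4.1 -26.0 -0.000 0.000 0.057 ;
-43.6 -1.6 -26.0 -0.000 0.000 0.057 ;
```

{"fn": "arm_command", "kwargs": {"targets": "0 0 -30 0 0 0; 0 0 -55 0 0 0.04; -42 -16 -40 0 0 0.057; -44 -14 -35 0 0 0.06; -45 -11 -20 0 0 0.06"}}

```text
clock: 6.98
position: [0.5095, 0.0021, 0.2998]
ee_rot: [0.557, 0.83, 0.001, 0.001]
ft_force: [0.9, -0.1, -0.2]
grip_width: -0.003
```

{"fn": "arm_command", "kwargs": {"targets": "-45 -9 0 0 0 0.06; -45 -7 0 0 0 0.06; -43 -4 0 0 0 0.06; -30 -1 0 0 0 0.06; 0 0 0 0 0 0", "grip": 85}}

```text
clock: 7.6
position: [0.5382, -0.1612, 0.2977]
ee_rot: [0.654, 0.757, -0.001, 0.0]
ft_force: [0.2, 0.2, -0.1]
grip_width: 0.991
```

Run:
```python
from h import *
o=manip.get_obs(); print(o['position'],o['clock'],o['grip_width'])
c=manip.camera('wrist'); save(c,'w5')
t=manip.camera('top'); s=manip.camera('side'); save(t,'t5'); save(s,'s5')
for n,c in (('w',c),('t',t),('s',s)):
  for k in ['stylus','holder','awl','aperture']:
    for d in manip.search_frame(c,k)[:2]:
        w=toworld(c,d['xyz']); print(n,k,round(d['p'],2),w.round(3),proj(c,w).round()[0])
plan([.56,-.192,.30],np.radians(12))
```

```text
[ 0.53819289 -0.16116731  0.29769327] 7.6 0.9912702838711511
w stylus 0.7 [ 0.565 -0.185  0.13 ] [340. 210.]
w holder 0.72 [ 0.557 -0.154  0.056] [334. 170.]
w aperture 0.95 [ 0.343 -0.199  0.156] [120. 200.]
w aperture 0.36 [ 0.55  -0.115  0.1  ] [335. 141.]
t holder 0.78 [ 0.553 -0.145  0.063] [383. 190.]
t holder 0.15 [0.518 0.188 0.114] [262. 201.]
t awl 0.62 [ 0.545 -0.104  0.101] [370. 190.]
t aperture 0.63 [ 0.553 -0.145  0.065] [383. 190.]
t aperture 0.6 [ 0.282 -0.287  0.159] [448. 289.]
s stylus 0.74 [ 0.565 -0.198  0.111] [360. 267.]
s holder 0.7 [ 0.549 -0.186  0.057] [350. 281.]
s awl 0.7 [ 0.548 -0.123  0.096] [345. 249.]
s aperture 0.81 [0.494 0.145 0.114] [305. 181.]
s aperture 0.77 [0.251 0.342 0.156] [214. 138.]
n 1 at [ 0.5386 -0.1586  0.2983] yaw 8.6
-36.2 16.2 -1.7 0.000 -0.000 -0.059 ;
```

View pics/w5.png

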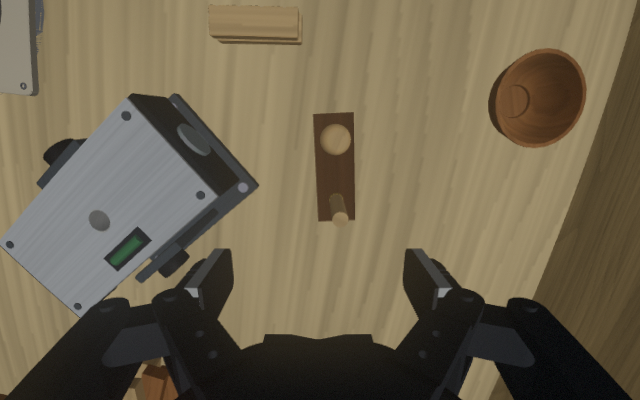

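```bash
python3 - <<'E'
from h import *
c=manip.camera('wrist')
print('stylus top',ray(c,[(340,218)],.14), 'foot',ray(c,[(338,200)],.065))
print('holder',ray(c,[(314,114),(353,112),(355,219),(319,221)],.06).round(4))
print('big corners',ray(c,[(258,185),(217,197)],.15).round(3),ray(c,[(258,185)],.02))
t=manip.camera('top')
h=ray(c,[(314,114),(353,112),(355,219),(319,221)],.06); d=(h[3]+h[2]-h[0]-h[1]); d/=np.linalg.norm(d); print(d, h.mean(0), h.mean(0)+.04*d)
E
python3 -c "
import cv2
a=cv2.imread('pics/s5.png')[220:310,310:400]; cv2.imwrite('pics/s5c.png',cv2.resize(a,None,fx=5,fy=5,interpolation=2))"
```

```text
stylus top [[ 0.56618717 -0.18772066  0.14      ]] foot [[ 0.56935035 -0.18879603  0.065     ]]
holder [[ 0.5226 -0.0866  0.06  ]
 [ 0.5694 -0.0771  0.06  ]
 [ 0.5971 -0.213   0.06  ]
 [ 0.5495 -0.223   0.06  ]]
big corners [[ 0.479 -0.162  0.15 ]
 [ 0.439 -0.181  0.15 ]] [[ 0.45639858 -0.19594652  0.02      ]]
[ 0.19684662 -0.9804343   0.        ] [ 0.55964018 -0.1499416   0.06      ] [ 0.56751404 -0.18915897  0.06      ]
```

View pics/s5c.png

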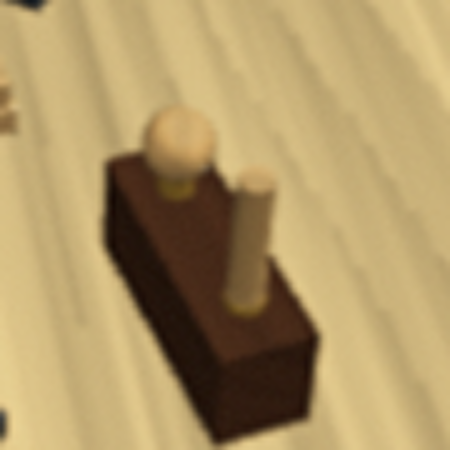

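Run:
```python
from h import *
plan([.567,-.189,.20],np.radians(11.3),n=3)
```

```text
n 3 at [ 0.5386 -0.1587  0.2983] yaw 8.6
-11.4 7.9 32.8 0.000 -0.000 -0.016 ;
-11.5 7.7 32.8 0.000 -0.000 -0.016 ;
-11.7 7.5 32.8 0.000 -0.000 -0.016 ;
```

{"fn": "arm_command", "kwargs": {"targets": "-12 8 33 0 0 -0.016; -11 7.5 33 0 0 -0.016; -11.6 7.5 33 0 0 -0.016; 0 0 0 0 0 0"}}

```text
clock: 8.95
position: [0.5658, -0.1892, 0.197]
ee_rot: [0.634, 0.773, -0.001, -0.002]
ft_force: [0.2, 1.1, 1.4]
grip_width: 0.994
```

Run:
```python
from h import *
c=manip.camera('wrist'); save(c,'w6')
print(proj(c,[[.567,-.189,.14]]))
plan([.567,-.189,.097],np.radians(11.3),n=4)
```

```text
[[320.82868206 221.97830958]]
n 4 at [ 0.5665 -0.1891  0.1989] yaw 11.3
-0.0 0.2 25.5 -0.000 -0.000 -0.000 ;
-0.0 0.2 25.5 -0.000 -0.000 -0.000 ;
-0.0 0.2 25.5 -0.000 -0.000 -0.000 ;
-0.0 0.1 25.5 -0.000 -0.000 -0.000 ;
```

View pics/w6.png

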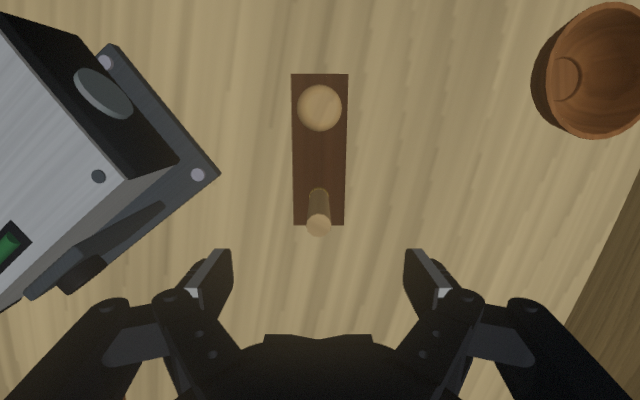

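{"fn": "arm_command", "kwargs": {"targets": "0 0 26 0 0 0; 0 0 26 0 0 0; 0 0 26 0 0 0; 0 0 24 0 0 0; 0 0 0 0 0 0"}}

```text
clock: 9.62
position: [0.5667, -0.1883, 0.0976]
ee_rot: [0.634, 0.774, -0.0, -0.0]
ft_force: [0.2, -0.0, 0.4]
grip_width: 0.997
```

{"fn": "arm_command", "kwargs": {"targets": "0 0 0 0 0 0; 0 0 0 0 0 0; 0 0 0 0 0 0; 0 0 0 0 0 0", "grip": 0, "squeeze": 60}}

```text
clock: 10.12
position: [0.5672, -0.189, 0.0977]
ee_rot: [0.634, 0.774, 0.0, 0.0]
ft_force: [-0.4, 0.2, 3.7]
grip_width: 0.197
```

Run:
```python
from h import *
o=manip.get_obs(); print(o['position'],o['ft_force'],o['grip_width']*85.4)
s=manip.camera('side'); save(s,'s6')
cv2.imwrite('pics/s6c.png',cv2.resize(s['frame'][190:310,290:430,::-1],None,fx=4,fy=4,interpolation=2))
```

```text
[ 0.56716627 -0.18901735  0.09767954] [-0.41459396  0.17791306  3.65174594] 16.83734746513358
```

View pics/s6c.png

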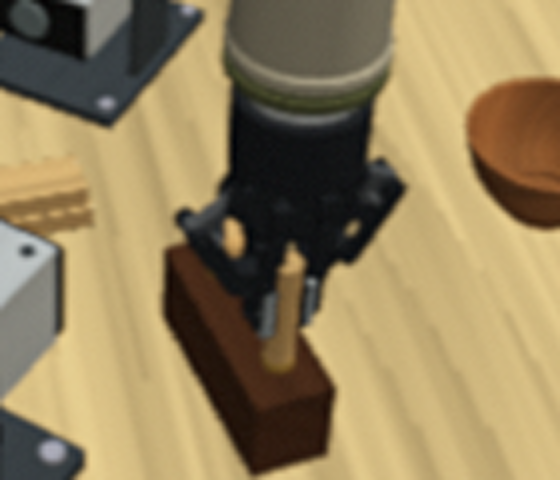

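{"fn": "arm_command", "kwargs": {"targets": "0 0 -10 0 0 0; 0 0 -40 0 0 0; 0 0 -50 0 0 0; 0 0 -55 0 0 0; 0 0 -35 0 0 0"}}

```text
clock: 10.8
position: [0.5672, -0.1894, 0.2907]
ee_rot: [0.634, 0.773, 0.001, 0.001]
ft_force: [0.7, 0.1, -1.8]
grip_width: 0.197
```

Run:
```python
from h import *
c=manip.camera('wrist'); save(c,'w7')
s=manip.camera('side'); save(s,'s7'); o=manip.get_obs(); print(o['position'],o['ft_force'],o['grip_width']*85.4)
cv2.imwrite('pics/s7c.png',cv2.resize(s['frame'][140:300,290:430,::-1],None,fx=3.5,fy=3.5,interpolation=2))
p=o['position']; z=o['position'][2]-.0877
print(proj(s,[[p[0],p[1],z],[p[0],p[1],z+.05]]), (proj(s,[[p[0],p[1],z],[p[0],p[1],z+.05],[p[0],p[1],z+.13]])-[290,140])*3.5)
plan([.5195,.1884,.285],None)
```

```text
[ 0.56822159 -0.18990262  0.29213419] [ 0.02080745 -0.44963144 -1.36696967] 16.493776536870758
[[363.52065051 233.27825478]
 [365.3683003  215.12627532]] [[257.3222768  326.47389173]
 [263.78905105 262.94196362]
 [274.97000301 152.3330664 ]]
n 7 at [ 0.5682 -0.1899  0.2921] yaw 11.3
54.4 3.8 0.9 0.000 0.000 0.000 ;
54.4 3.8 0.9 0.000 0.000 0.000 ;
54.4 3.8 0.9 0.000 0.000 0.000 ;
54.4 3.8 0.9 0.000 0.000 0.000 ;
54.4 3.8 0.9 0.000 0.000 0.000 ;
54.4 3.8 0.9 0.000 0.000 0.000 ;
54.4 3.8 0.9 0.000 0.000 0.000 ;
```

View pics/s7c.png

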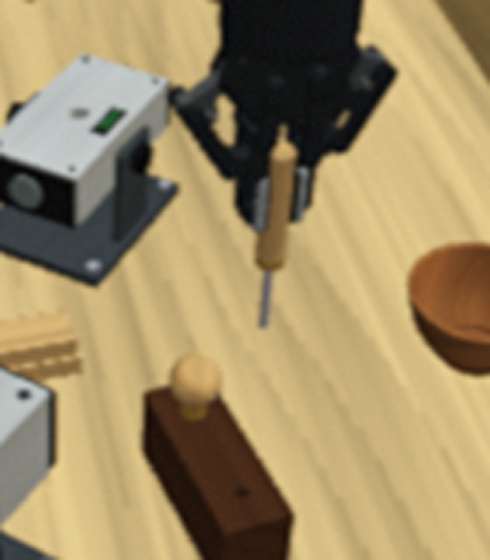

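View pics/w7.png

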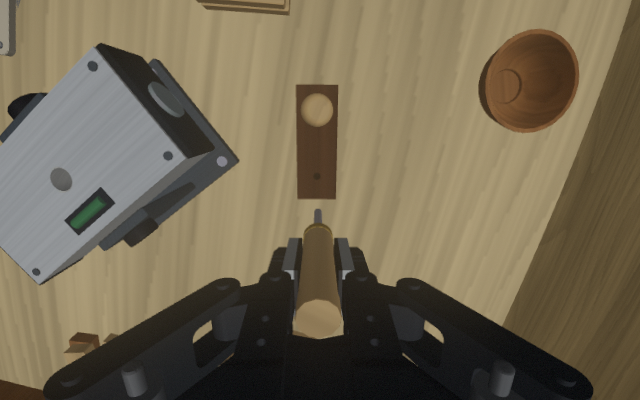

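Run:
```python
from h import *
c=manip.camera('wrist'); s=manip.camera('side'); p=manip.get_obs()['position']; print(p)
z=p[2]-.0877
P=[[p[0],p[1],z],[p[0],p[1],z+.05],[p[0],p[1],z+.13]]
print('wrist',proj(c,P))
print('hole',(proj(s,[[.5672,-.189,.06]])-[290,140])*3.5, proj(c,[[.5672,-.189,.06]]))
print('mouth side',(proj(s,[[.5195,.1884,.11]])-[290,140])*3.5)
```

```text
[ 0.56695058 -0.18909286  0.2877121 ]
wrist [[316.46183939 205.32660829]
 [316.68704677 228.14985406]
 [317.45325575 305.18644888]]
hole [[238.77274851 488.4958294 ]] [[316.35096739 172.89315508]]
mouth side [[ 75.56116982 113.04003674]]
```

{"fn": "arm_command", "kwargs": {"targets": "30 2 0 0 0 0; 55 4 0 0 0 0; 58 4 0 0 0 0; 58 4 0 0 0 0; 58 4 0 0 0 0"}}

```text
clock: 11.62
position: [0.5325, 0.0703, 0.286]
ee_rot: [0.634, 0.774, -0.001, -0.001]
ft_force: [1.5, 0.1, -1.0]
grip_width: 0.196
```

{"fn": "arm_command", "kwargs": {"targets": "55 4 0 0 0 0; 40 3 0 0 0 0; 20 1 0 0 0 0; 0 0 0 0 0 0; 0 0 0 0 0 0"}}

```text
clock: 12.25
position: [0.5193, 0.1807, 0.2871]
ee_rot: [0.635, 0.773, -0.0, 0.0]
ft_force: [0.7, -0.9, -0.0]
grip_width: 0.191
```

Run:
```python
from h import *
p=manip.get_obs()['position']; print(p)
plan([.5195,.1884,.23],None,n=3)
```

```text
[0.51932592 0.18069639 0.28707162]
n 3 at [0.5193 0.1807 0.2871] yaw 11.2
2.5 0.6 19.0 0.000 0.000 0.000 ;
2.5 0.6 19.0 0.000 0.000 0.000 ;
2.5 0.6 19.0 0.000 0.000 0.000 ;
```

{"fn": "arm_command", "kwargs": {"targets": "2.5 0.6 25 0 0 0; 2.5 0.6 25 0 0 0; 2.5 0.6 24 0 0 0; 0 0 0 0 0 0; 0 0 0 0 0 0"}}

```text
clock: 12.88
position: [0.5199, 0.1896, 0.2144]
ee_rot: [0.634, 0.773, 0.001, 0.0]
ft_force: [0.0, -0.3, -0.2]
grip_width: 0.193
```

Run:
```python
from h import *
c=manip.camera('wrist'); save(c,'w8')
s=manip.camera('side'); save(s,'s8'); t=manip.camera('top'); o=manip.get_obs(); print(o['position'],o['ft_force'],o['ee_rot'])
a=cv2.resize(c['frame'][100:280,220:420,::-1],None,fx=2,fy=2,interpolation=2)
b=cv2.resize(s['frame'][130:230,260:370,::-1],(396,360),interpolation=2)
cv2.imwrite('pics/w8b.png',np.hstack([a,b]))
p=o['position']
P=[[p[0],p[1],p[2]-.0877],[p[0],p[1],.110],[.5195,.1884,.11]]
print((proj(c,P)-[220,100])*2,(proj(s,P)-[260,130])*3.6)
```

```text
[0.51981754 0.19029155 0.21446918] [-0.08754834  0.05281405 -0.89691913] [6.33993884e-01 7.73337483e-01 8.82634313e-04 3.36319198e-04]
[[196.98631791 215.16953183]
 [196.8116686  203.36504251]
 [195.20620434 207.424816  ]] [[185.88171454 133.30944142]
 [185.72782237 150.90413239]
 [185.72006038 152.26975208]]
```

View pics/w8b.png

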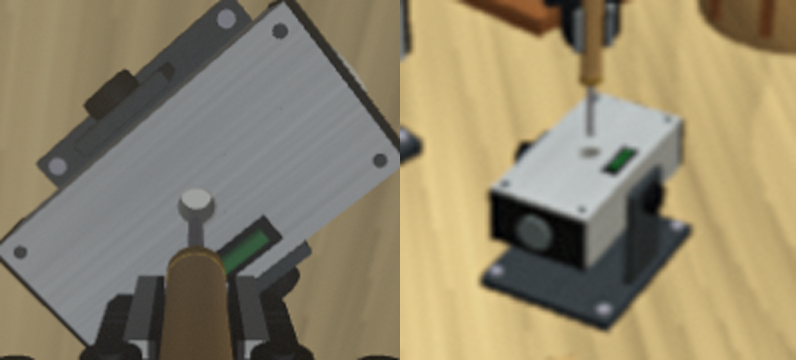

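Run:
```python
import cv2
a=cv2.imread('pics/w8.png')[180:240,280:360]; cv2.imwrite('pics/w8z.png',cv2.resize(a,None,fx=8,fy=8,interpolation=2))
```

```text
(no output)
```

View pics/w8z.png

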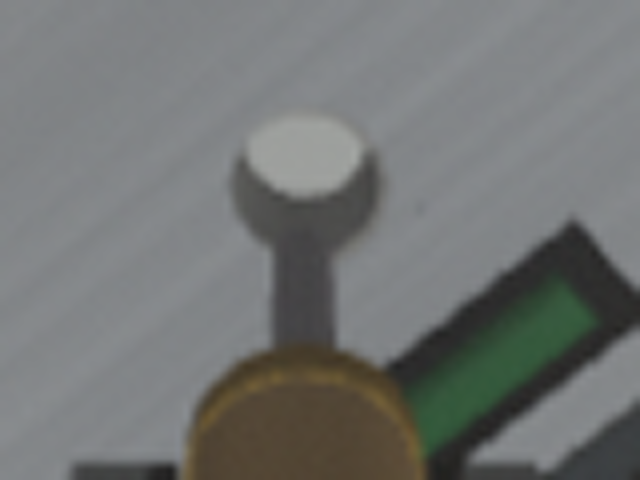

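{"fn": "arm_command", "kwargs": {"targets": "0 0 10 0 0 0; 0 0 10 0 0 0; 0 0 10 0 0 0; 0 0 3 0 0 0; 0 0 0 0 0 0"}}

```text
clock: 13.65
position: [0.5191, 0.1905, 0.1801]
ee_rot: [0.634, 0.774, -0.0, -0.0]
ft_force: [1.0, 0.1, -1.5]
grip_width: 0.197
```

Run:
```python
from h import *
c=manip.camera('wrist'); save(c,'w9')
s=manip.camera('side'); save(s,'s9'); o=manip.get_obs(); print(o['position'],o['ft_force'],o['torque'])
a=cv2.resize(c['frame'][160:260,260:380,::-1],(432,360),interpolation=2)
b=cv2.resize(s['frame'][140:220,270:360,::-1],(405,360),interpolation=2)
cv2.imwrite('pics/w9b.png',np.hstack([a,b])[:,:800])
```

```text
[0.51936018 0.19059325 0.1805808 ] [-0.10406569  1.12291627 -1.01666801] [ 0.01905184  0.0128731  -0.0375967 ]
```

View pics/w9b.png

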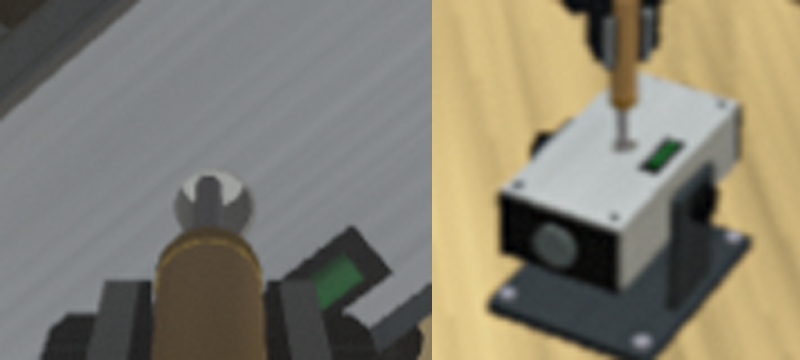

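{"fn": "arm_command", "kwargs": {"targets": "0 0 3 0 0 0; 0 0 2 0 0 0; 0 0 1 0 0 0; 0 0 0 0 0 0"}}

```text
clock: 14.25
position: [0.5193, 0.1906, 0.1745]
ee_rot: [0.634, 0.774, 0.0, 0.0]
ft_force: [-0.6, 0.6, 2.7]
grip_width: 0.197
```

{"fn": "arm_command", "kwargs": {"targets": "0 0 1 0 0 0; 0 0 1 0 0 0; 0 0 0 0 0 0"}}

```text
clock: 14.62
position: [0.5193, 0.1906, 0.1724]
ee_rot: [0.634, 0.774, 0.0, 0.0]
ft_force: [-1.3, -0.0, 3.7]
grip_width: 0.195
```

{"fn": "arm_command", "kwargs": {"targets": "0 0 1 0 0 0; 0 0 1 0 0 0; 0 0 0 0 0 0"}}

```text
clock: 15.0
position: [0.5193, 0.1906, 0.1705]
ee_rot: [0.634, 0.774, 0.0, 0.0]
ft_force: [-1.1, -0.2, 5.7]
grip_width: 0.194
```

{"fn": "arm_command", "kwargs": {"targets": "0 0 0.5 0 0 0; 0 0 0.5 0 0 0; 0 0 0 0 0 0"}}

```text
clock: 15.38
position: [0.5195, 0.1907, 0.1702]
ee_rot: [0.634, 0.774, 0.001, 0.0]
ft_force: [-2.1, -1.7, 11.8]
grip_width: 0.194
```

{"fn": "arm_command", "kwargs": {"targets": "0 0 0 0 0 0; 0 0 0 0 0 0; 0 0 0 0 0 0"}}

```text
clock: 15.75
position: [0.5195, 0.1907, 0.1702]
ee_rot: [0.634, 0.774, 0.001, 0.0]
ft_force: [-2.8, -0.9, 11.6]
grip_width: 0.193
```

Run:
```python
from h import *
s=manip.camera('side'); c=manip.camera('wrist'); save(c,'w10'); o=manip.get_obs(); print(o['clock'],o['position'],o['ft_force'],o['ee_rot'],o['grip_width'])
a=cv2.resize(c['frame'][60:330,180:500,::-1],(427,360),interpolation=2)
b=cv2.resize(s['frame'][140:240,260:360,::-1],(360,360),interpolation=2)
cv2.imwrite('pics/w10b.png',np.hstack([a,b])[:,:800])
```

```text
15.85 [0.51953406 0.1906875  0.17024153] [-2.79336549 -0.81599473 11.8263875 ] [6.33764872e-01 7.73525496e-01 6.18125498e-04 1.09402958e-04] 0.197953158011625
```

View pics/w10b.png

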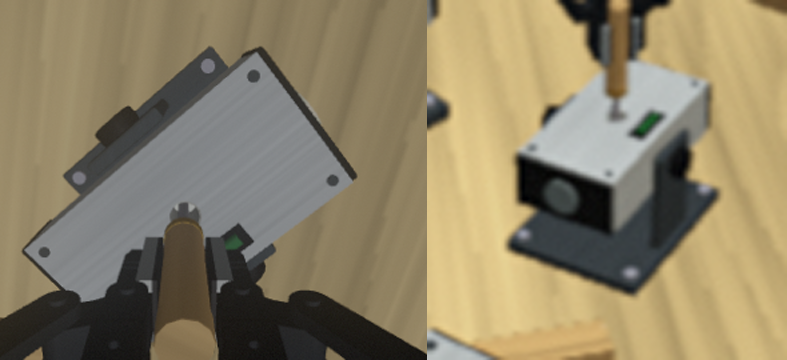

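Run:
```python
from h import *
from scipy.optimize import least_squares
c=manip.camera('wrist'); k=320/427
px=np.array([(44,252),(254,76),(333,180),(64,176),(208,47)],float)*k+[180,60]
def model(q):
    x,y,yaw,t=q; sx,sy=.0339,.0717
    H=np.array([[-sx,-sy,.025],[-sx,sy,.025],[sx,sy,.025]]); B=np.array([[-.060,-.075,.012],[-.060,.075,.012]])
    Rz=R.from_euler('z',yaw)
    return np.vstack([Rz.apply(R.from_euler('x',t).apply(H)+[0,0,.085]),Rz.apply(B)])+[x,y,0]
for n in (3,5):
    r=least_squares(lambda q:(proj(c,model(q))-px)[:n].ravel(),[.52,.187,-.68,0]); print(r.x.round(4),r.fun.reshape(-1,2).round(1).tolist())
print(manip.get_obs()['ft_force'])
```

```text
[ 0.5198  0.1887 -0.6755 -0.0075] [[0.1, 0.0], [0.1, -0.2], [-0.1, 0.1]]
[ 0.5201  0.1884 -0.6706 -0.006 ] [[0.6, 0.9], [-0.2, 0.2], [-0.0, 0.2], [-2.6, 0.7], [1.9, -2.0]]
[-2.24999396 -1.5707724  11.55748693]
```

Level within about 0.01 rad, and the button force is steady at about 11.6 N at the end stop. Handing in.

```bash
python3 -c "
from workcell import manip
print(manip.hand_in()); o=manip.get_obs(); print(o['clock'],o['position'],o['ft_force'])"
```

```text
the job is handed in; nothing more can be done
None
the job is handed in; nothing more can be done
```

I levelled the smallest laser's head, took the stylus from the block and pressed the zero button with it. I handed in while still gripping and pressing, at about 16 s on the clock. The hand-in gives no verdict.

**Head:** I pushed the raised end down with the closed fingertips until its top stood at 110 mm. Camera fits put the tilt at -0.002 rad right after levelling and -0.006 to -0.0075 rad while pressing. A fit error of about 0.014 rad means that counts as level.

**Stylus:** I gripped it by the handle at 60 N and took it straight up out of its hole. In the last picture it is upright with the pin inside the round hole.

**Button:** The force rose along the spring from about 2.7 to 5.7 N over 4 mm, then jumped to about 11.6 N. At that point the tip worked out at about 82.5 mm above the bench, against 83 mm for fully down. The force and grip stayed steady in the checks before I handed in.

**Checks that disagreed:**
- The pin sits about 2 mm off the fitted hole centre, within the roughly 5 mm of clearance.
- Some side-camera projections were 1 to 3 pixels off for the stylus.
- While pressing, the wrist read about 2 to 3 N sideways, so the pin may be rubbing lightly.

I did not touch the awl, the bowl or the staves, and saw nothing out of place in the pictures taken along the way. I did not re-check them at the end.

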